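# Discharge, then close the shield cans on a repaired board

## Robot

A 6-joint arm with a two-finger parallel gripper is mounted at the origin on the work surface. World frame = base frame: x ahead of the robot, y to its left, z up, the work surface at z = 0. Lengths are in mm, angles in rad, forces in N, time in s.
With the tool pointing down it reaches from about 300 to 775 mm from the base axis. Payload 14.6 kg.
Tool frame: the origin (TCP) lies at the very end of the fingers, on their centre line; the grasp point (between the pads) lies 19 mm behind it; z points along the fingers, y is the direction in which the jaws open and shut (so a half turn about z gives the same grasp; the last joint's range is limited). The gripper opens to 94 mm and grips with 3 to 60 N. Pads are 16 mm wide; open, the fingers measure 119 mm over their backs; the gripper's body (75 mm by 177 mm) begins 78 mm behind the grasp point.
Start: joints at [-1.307, 0.3, 1.521, -0, 1.321, -0.067], TCP at [178.633, -520.173, 205.446] pointing down, gripper open.
Joint ranges: [-3.03, 3.03], [-0.79, 2.21], [0.23, 2.52], [-1.04, 4.18], [0, 3.07], [-2.55, 2.55]. Speed limits (rad/s): [2.22, 2.22, 2.57, 3.14, 3.14, 3.14].

## Interface

Orientations are given as a rotation vector (axis times angle).
In Python, from cell import robot gives the robot as it stands.
- The arm moves only by the tool move_arm, never from a script. Its arguments are lists of equal length, an entry for each row: "dp": the shift along the world's x, y, z in cm, a list of three; "twist": the turn, a rotation vector about the world's x, y, z in rad, a list of three; "hand": the opening, from -1 (shut) to 1 (fully open). A call has 1 to 20 rows; each row is the pose to reach, as a shift and turn from the pose commanded when the call began; what a row does not reach only later rows make up. A row lasts 1/8 s, in which the tool goes at most 62.5 mm and 10.7 degrees, less where a joint would pass 70% of its speed; a pose out of reach is approached as far as the arm can. A call with a gripper value outside its range is refused whole. The fingers move at their own pace and stop on an object; "squeeze" is the grip in N (left out, the last holds). Time passes only in rows, so rows that repeat a pose let the fingers close. It gives the time, the measured TCP pose, the force and the opening at its end, in the units of the state.
- robot.sense(): the state, without advancing time (a new reading comes with each control period).
- robot.get_image(name): name is "scene" or "top" or "wrist"; returns the picture (420x560x3 uint8, red, green, blue); there is no depth.
- robot.get_calibration(name): a dict with "K" (3x3 intrinsics, pixels), "R" (3x3) and "t" (3): a world point X has camera coordinates R X + t. Camera axes: x right, y down, z forward; pixel columns grow to the right and rows downward; lengths in mm; the calibration is good to about 2 mm. A picture is of the moment at which its call begins: read the wrist's pose just before it. get_calibration takes no time and is no camera call; for the wrist camera it gives the pose at the moment of the call.
- robot.hand_in(): hands the job in, once; it reports no verdict.
The state is a dict: "time": time; "q": joint angles; "joint_velocities": joint speeds; "joint_torque": joint torques, N m; "tool_pos": TCP position; "eef_rot": TCP orientation; "wrist_force": force on the tool from outside, world axes, zero at the start; "wrist_torque": the same for the moment, N m; "width": finger opening in mm.
Only numpy, scipy, OpenCV 4.12 (cv2) and the standard library are available. Lean on these libraries where they do the work, as an engineer would, in place of code of your own. Each camera call takes 0.05 s, during which the arm holds its last target. There are 200 camera calls.

## Task

With the fingertips, lightly touch the steel stud on top of the round grounding post to discharge static; after that, gently press the three shield cans on the circuit board fully down onto the board, first the square one, then the long one, then the round one. Only touch and press: do not lift or shift the post, do not push hard, and leave everything else on the bench where it is.

Things in the scene. Friction and masses are not known exactly. Their poses are not given: they have to be found in the camera images.
- post: Loose round grounding post, grey, 0.7 kg: a drum 64 mm in diameter and 28 mm high with a steel stud on top. Origin at the centre of its underside, z up. It stands on the bench, either left or right of the board holder, and must neither slide nor be lifted.
- stud_top (a point): Centre of the flat top of the steel stud (disc 32 mm in diameter, 6 mm thick) on the post, 42.5 mm above the bench. The stud is sprung: it gives straight down up to 6 mm (about 0.6 N at first, 5.5 N fully down) and comes back up. A light touch is enough.
- holder: Blue board holder fixed to the bench, 135 mm (its x) by 215 mm (its y), 16 mm high, with two dark steel jaws at its y ends up to 37 mm high, 187 mm apart inside. Origin at the centre of its underside, z up; the yaw varies.
- bed: Green circuit board in the holder, 110 mm (x) by 170 mm (y), 4 mm thick; same axes as the holder. Origin at the centre of its underside, 24 mm above the bench. It lies on a sprung bed: under more than about 4 N it yields straight down, 1.5 N per mm, at most 6 mm, and comes back up. Fixed parts on it stand no more than 6 mm above its upper face.
- square_can_top (a point): Centre of the flat top of the square steel shield can, 38 x 38 mm, 8 mm high, at (20, -45) mm in the holder's frame. Raised, its top is 42 mm above the bench; fully down 36 mm. It moves with the can.
- long_can_top (a point): Centre of the flat top of the long steel shield can, 18 mm (holder's x) by 50 mm (holder's y), 8 mm high, at (-30, 30) mm in the holder's frame. Raised, its top is 42 mm above the bench; fully down 36 mm.
- round_can_top (a point): Centre of the flat top of the round steel shield can, 26 mm in diameter, 8 mm high, at (30, 45) mm in the holder's frame. Raised, its top is 42 mm above the bench; fully down 36 mm.
- square_can (a joint): How far the square can is pressed down onto the board, m: 0 = raised, 0.006 = fully down. It slides stiffly (about 3 N) and stays where it is left. Starts between 0 and 0.001.
- long_can (a joint): The same for the long can.
- round_can (a joint): The same for the round can.
- stud (a joint): How far the sprung stud is pushed in, m: 0 = up, 0.006 = fully in.
- tin: Bystander: a low round metal tin, 48 mm in diameter, 30 mm high, close beside the post on its far side. Origin at the centre of its underside.
- spool: Bystander: a grey spool standing on end, 52 mm in diameter, 36 mm high, close beside the post on its near side. Origin at the centre of its underside.
- driver: Bystander: a screwdriver 150 mm long lying on the robot's side of the holder, its length roughly along the holder's y.
- flux: Bystander: a jar 44 mm in diameter, 55 mm high, at the left of the mat.
- alcohol: Bystander: a white bottle 60 mm in diameter, 120 mm high, at the far right of the mat.
- wool_pot: Bystander: an open dark metal pot 68 mm in diameter, 45 mm high, at the right of the mat.
- paste: Bystander: a white jar 44 mm in diameter, 35 mm high, beyond the middle of the mat.
Mind the look-alikes: they are no part of the job. What is shaped like the post but blue is not meant.

How it is judged (in metres and radians):
On the way, in this order (a step that is already met when the one before it is completed fails the run):
1. the stud of the grounding post is touched (contact force between the fingers and stud above 0.3 N), for 0.05 s.
2. the square can is pressed down (value of joint square_can above 0.0045 m), for 0.1 s.
3. the long can is pressed down (value of joint long_can above 0.0045 m), for 0.1 s.
4. the round can is pressed down (value of joint round_can above 0.0045 m), for 0.1 s.
At the end, for the whole second after the job is handed in: All three cans are down on the board to within 1.5 mm, the stud is back up, and the post stands upright and at rest within 15 mm of where it began (value of joint each of square_can, long_can, round_can above 0.0045 m and value of joint stud below 0.001 m and distance of post from where it was at the start of the episode below 0.015 m and angle between post's own z axis and vertical below 0.1 rad and linear speed of post below 0.02 m/s); the robot touches nothing.
It fails at once if the board, cans or holder are pushed with more than 25 N (contact force between the fingers and holder above 25 N).
It fails at once if the post is pushed with more than 25 N (contact force between the fingers and post above 25 N).
It fails at once if the post is lifted, tipped or shifted by more than 15 mm (distance of post from where it was at the start of the episode above 0.015 m or height (world z) of post above 0.006 m or angle between post's own z axis and vertical above 0.2 rad).
It fails at once if a can is pressed before its turn ((value of joint long_can above 0.003 m and value of joint square_can below 0.0045 m) or (value of joint round_can above 0.003 m and value of joint long_can below 0.0045 m) or (value of joint round_can above 0.003 m and value of joint square_can below 0.0045 m)).
It fails at once if a bystander is shifted by more than 25 mm (distance of any of tin, spool, driver, flux, alcohol, wool_pot, paste from where it was at the start of the episode above 0.025 m).
It also fails if it takes over 61 s, if anything falls off the work surface, if the arm or the gripper's body presses on something with over 40 N, if the wrist force passes 120 N, or if a joint passes its speed limit or range.

## Working session

There is one attempt and no reset: what is moved stays moved. The work goes in short steps, Python scripts to look and compute and a tool call to move; the robot and the scene stay as the last step left them, time stands still between calls to the robot, and variables do not carry over. Pictures are saved under pics/ and viewed, about 8 in all and at most 12, crops included, and the job is handed in when it is done.

Besides the shell and the picture viewer there is one more tool, called after "Request:" as name(argument=value, ...), one argument or row to a line, values as JSON. move_arm: Moves the arm, as the interface text tells. Its arguments: {"type":"object","properties":{"dp":{"type":"array"},"twist":{"type":"array"},"hand":{"type":"array"},"squeeze":{"type":"number"}},"required":["dp","twist","hand"]}

```bash
mkdir -p pics
cat > h.py <<'E'
import numpy as np, cv2
from cell import robot
def save(cam,name,crop=None,s=1):
    im=robot.get_image(cam)[:,:,::-1]
    if crop: x0,y0,x1,y1=crop; im=im[y0:y1,x0:x1]
    cv2.imwrite('pics/'+name,cv2.resize(im,None,fx=s,fy=s,interpolation=cv2.INTER_CUBIC))
def px2w(c,u,v,z):
    K,R,t=[np.array(c[k],float) for k in('K','R','t')]
    d=R.T@np.linalg.inv(K)@[u,v,1]; o=-R.T@t
    return o+d*(z-o[2])/d[2]
def w2px(c,X):
    K,R,t=[np.array(c[k],float) for k in('K','R','t')]
    p=K@(R@np.array(X,float)+t); return p[:2]/p[2]
E
python3 - <<'E'
from h import *
save('top','top.png',s=1.4); save('scene','scene.png')
s=robot.sense(); print(s)
E
```

```text
{'time': 0.1, 'q': array([-1.30656934e+00,  3.00434394e-01,  1.52152972e+00, -4.91458135e-05,
        1.32073562e+00, -6.65942976e-02]), 'joint_velocities': array([-2.22976265e-03, -1.14811930e-03, -2.81064033e-03,  1.71291724e-04,
        2.82604681e-04,  3.94532399e-05]), 'joint_torque': array([ 1.27178137e-03, -5.32642829e+01, -3.53284121e+01,  7.09299138e-02,
        2.34895886e-02, -7.60840112e-05]), 'tool_pos': array([ 178.57309937, -519.93760363,  204.9282004 ]), 'eef_rot': array([-3.09762732e+00, -5.17124671e-01,  2.45898642e-04]), 'wrist_force': array([0.70674186, 0.01333813, 0.48287354]), 'wrist_torque': array([ 0.07459121,  0.02053706, -0.03868777]), 'width': 94.19963370243136}
```

View pics/top.png

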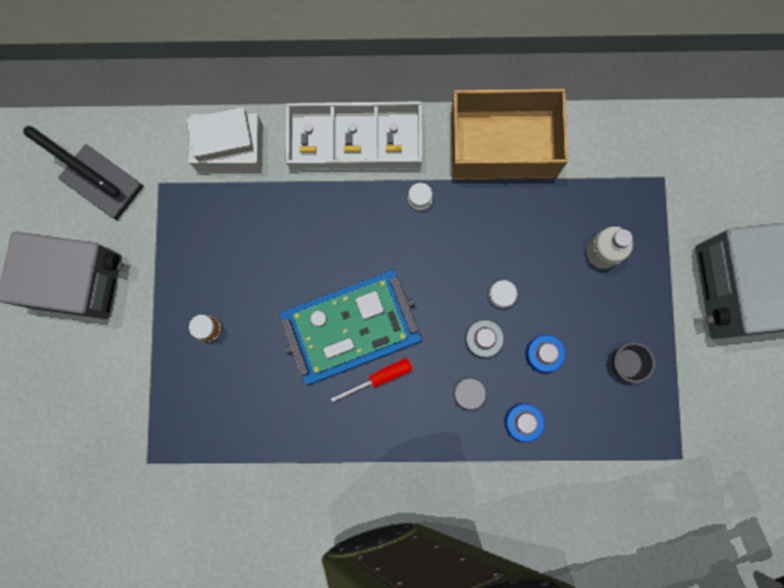

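View pics/scene.png

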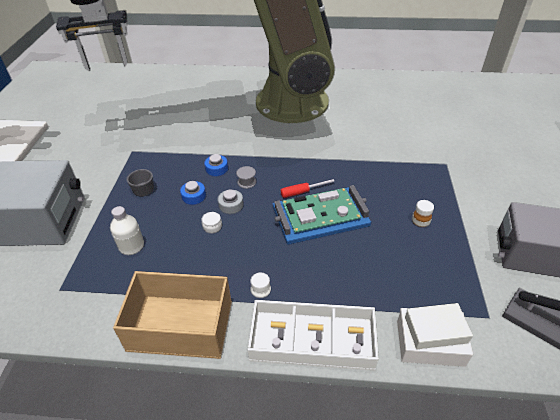

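Candidates for the post, in top.png pixels:
- Grey drum with stud at (485,338). This fits the description.
- Blue look-alikes at (546,353) and (525,422). Not meant.
- Grey spool at (470,393) and tin at (503,293). Neither has a stud.

On the board, the square can is at (370,304), the long can at (339,348) and the round can at (318,317). Next I'll take an enlarged crop and measure.

Run:
```python
from h import *
save('top','crop.png',(195,185,405,305),3.8)
c=robot.get_calibration('top')
for n,u,v,z in [('stud',486,338,42.5),('sq',370,304,42),('long',339,348,42),('rnd',318,317,42),('tin',503,293,30),('spool',470,393,36)]:
    print(n,px2w(c,u/1.4,v/1.4,z).round(1))
```

```text
stud [ 508.8 -124.8   42.5]
sq [568.8  71.7  42. ]
long [494.2 124.5  42. ]
rnd [547.3 160.6  42. ]
tin [ 587.2 -157.5   30. ]
spool [416.8 -96.3  36. ]
```

View pics/crop.png

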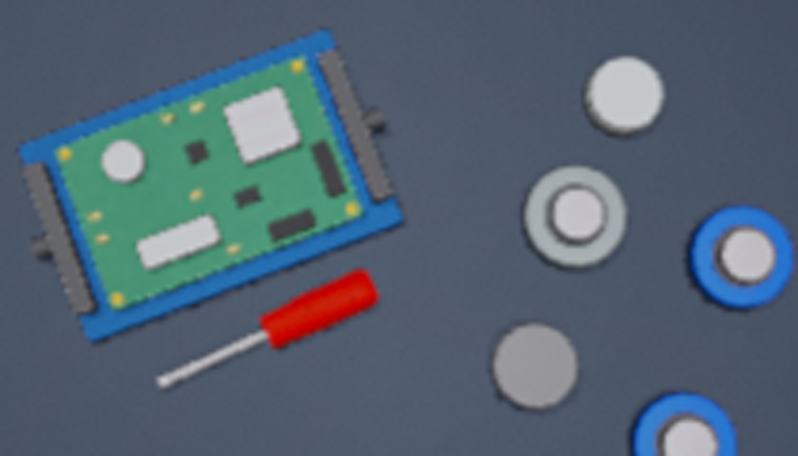

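```bash
cat >> h.py <<'E'
def fit(P):  # sq,long,rnd world xy -> yaw, holder origin, model points
    M=np.array([[20,-45],[-30,30],[30,45.]]); P=np.array(P)[:,:2]
    a=M-M.mean(0); b=P-P.mean(0)
    y=np.arctan2((a[:,0]*b[:,1]-a[:,1]*b[:,0]).sum(),(a*b).sum())
    R=np.array([[np.cos(y),-np.sin(y)],[np.sin(y),np.cos(y)]]); o=P.mean(0)-R@M.mean(0)
    return y,o,M@R.T+o,np.linalg.norm(b)/np.linalg.norm(a)
E
python3 - <<'E'
from h import *
c=robot.get_calibration('top')
f=lambda u,v,z:px2w(c,195+u/3.8,185+v/3.8,z)
P=[f(262,125,42),f(178,242,42),f(123,160,42)]
y,o,Q,s=fit(P); print(np.round(P,1),y,o.round(1),Q.round(1),s)
print('stud',f(578,213,42.5).round(1),'tin',f(625,94,30).round(1),'spool',f(535,366,36).round(1))
s=robot.sense();print(s['tool_pos'],s['eef_rot'],robot.get_calibration('wrist'))
E
```

```text
[[567.   72.6  42. ]
 [493.9 125.2  42. ]
 [545.7 160.   42. ]] 0.3528284322929944 [532.8 107.6] [[567.1  72.3]
 [494.2 125.4]
 [545.4 160.2]] 0.9992743084573732
stud [ 509.7 -124.7   42.5] tin [ 586.1 -158.    30. ] spool [415.4 -96.4  36. ]
[ 178.58310198 -519.99388258  205.04346993] [-3.09790702e+00 -5.17149967e-01  1.96536751e-04] {'K': array([[348.92052378,   0.        , 284.5608897 ],
       [  0.        , 348.92052378, 210.17504451],
       [  0.        ,   0.        ,   1.        ]]), 'R': array([[ 0.32431659, -0.94594733, -0.00154942],
       [-0.91980694, -0.31573597,  0.23295062],
       [-0.22084822, -0.07412458, -0.97248733]]), 't': array([-548.44782289,  -23.76180681,  390.80602142])}
```

Request:
move_arm(
  dp=[
    [5, 6, -1],
    [10, 12, -2],
    [15, 18, -3],
    [20, 24, -4],
    [25, 30, -6],
    [30, 36, -8],
    [33.1, 39.5, -9],
    [33.1, 39.5, -9],
    [33.1, 39.5, -9],
    [33.1, 39.5, -9],
    [33.1, 39.5, -9],
    [33.1, 39.5, -9],
  ],
  twist=[
    [0, 0, 0.02],
    [0, 0, 0.02],
    [0, 0, 0.02],
    [0, 0, 0.02],
    [0, 0, 0.02],
    [0, 0, 0.02],
    [0, 0, 0.02],
    [0, 0, 0.02],
    [0, 0, 0.02],
    [0, 0, 0.02],
    [0, 0, 0.02],
    [0, 0, 0.02],
  ],
  hand=[-1, -1, -1, -1, -1, -1, -1, -1, -1, -1, -1, -1],
  squeeze=5,
)

```text
time: 1.65
tool_pos: [509.2, -126.1, 115.8]
eef_rot: [3.094, 0.546, 0.001]
wrist_force: [-0.2, -0.3, 0.8]
width: -0.0
```

Run:
```python
from h import *
c=robot.get_calibration('wrist'); save('wrist','w1.png',s=1.4)
s=robot.sense();print(s['time'],s['tool_pos'],s['eef_rot'],s['width'],s['wrist_force'])
print('stud expected px*1.4',w2px(c,[509.7,-124.7,42.5])*1.4,'tcp',w2px(c,s['tool_pos'])*1.4)
```

```text
1.7 [ 509.3229907  -126.02487788  115.79760182] [3.09348317e+00 5.46120948e-01 7.27173038e-04] 0.6443338025765126 [ 0.15752535 -1.0092705   1.03007952]
stud expected px*1.4 [398.2138445 305.4569648] tcp [400.940928  355.3893589]
```

View pics/w1.png

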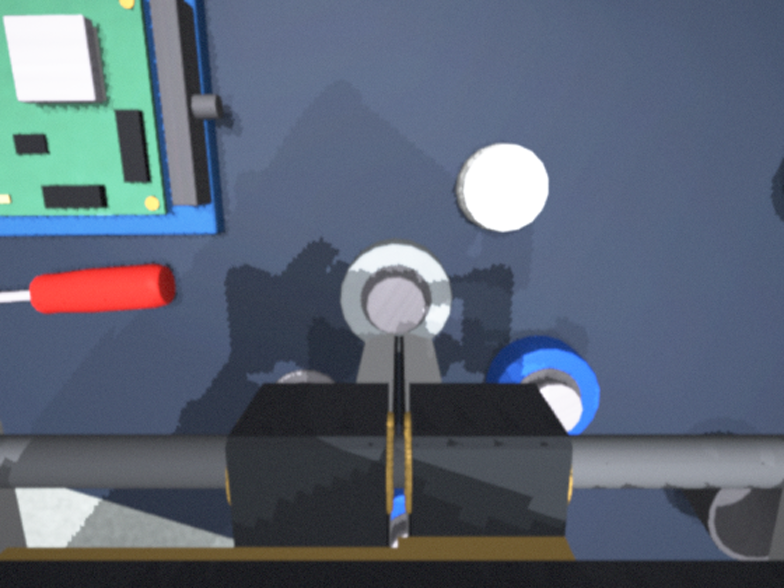

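Stud seen at (396,305), where (398,305) was predicted, so the position holds. Descending for the touch.

Request:
move_arm(
  dp=[
    [0.1, 0.1, -4],
    [0.1, 0.1, -6.5],
    [0.1, 0.1, -7.1],
    [0.1, 0.1, -7.3],
    [0.1, 0.1, -7.5],
    [0.1, 0.1, -7.6],
    [0.1, 0.1, -7.6],
    [0.1, 0.1, -7.6],
  ],
  twist=[
    [0, 0, 0],
    [0, 0, 0],
    [0, 0, 0],
    [0, 0, 0],
    [0, 0, 0],
    [0, 0, 0],
    [0, 0, 0],
    [0, 0, 0],
  ],
  hand=[-1, -1, -1, -1, -1, -1, -1, -1],
)

```text
time: 2.7
tool_pos: [511.0, -124.3, 39.9]
eef_rot: [3.093, 0.548, 0.002]
wrist_force: [0.9, -2.2, 3.0]
width: 0.5
```

The stud gave about 2.5 mm with roughly 3 N on the wrist, as expected. Retracting, then going above the square can.

Request:
move_arm(
  dp=[
    [0, 0, 2],
    [0, 0, 6],
    [1.5, 5, 7.5],
    [3, 10, 7.5],
    [4.5, 15, 7.5],
    [5.6, 19.6, 7.5],
    [5.6, 19.6, 7.5],
    [5.6, 19.6, 7.5],
    [5.6, 19.6, 7.5],
  ],
  twist=[
    [0, 0, 0],
    [0, 0, 0],
    [0, 0, 0],
    [0, 0, 0],
    [0, 0, 0],
    [0, 0, 0],
    [0, 0, 0],
    [0, 0, 0],
    [0, 0, 0],
  ],
  hand=[-1, -1, -1, -1, -1, -1, -1, -1, -1],
)

```text
time: 3.82
tool_pos: [566.5, 70.8, 114.4]
eef_rot: [-3.094, -0.546, 0.0]
wrist_force: [-1.1, -0.1, -0.2]
width: 0.7
```

Run:
```python
from h import *
c=robot.get_calibration('wrist'); save('wrist','w2.png',s=1.4)
s=robot.sense();print(s['time'],s['tool_pos'],s['eef_rot'],s['width'],s['wrist_force'])
for p in [[567.1,72.3,42],[494.2,125.4,42],[545.4,160.2,42],s['tool_pos']]: print(w2px(c,p)*1.4)
```

```text
3.875 [566.52879361  70.79767674 114.49883368] [-3.09377594e+00 -5.45937876e-01  1.47062634e-04] 0.910510457425228 [0.42163116 0.16260777 0.00767247]
[398.22057704 305.40715774]
[264.08172542 392.66902718]
[228.10121918 287.70817709]
[401.134734   355.52954679]
```

View pics/w2.png

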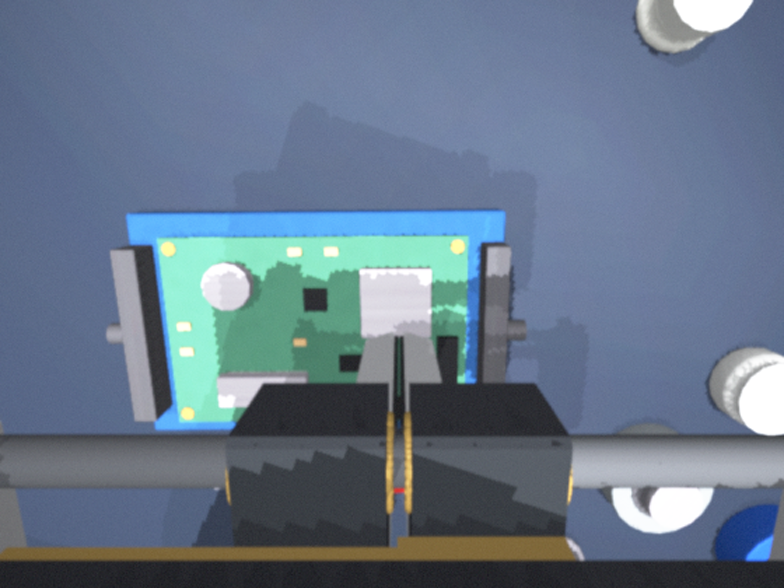

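The cans are within about 2 px of prediction: square (396,303), round (226,287), long around (262,390). Pressing the square can.

Request:
move_arm(
  dp=[
    [0, 0, -4],
    [0, 0, -6.6],
    [0, 0, -7.1],
    [0, 0, -7.3],
    [0, 0, -7.5],
    [0, 0, -7.7],
    [0, 0, -7.85],
    [0, 0, -8.0],
    [0, 0, -8.0],
    [0, 0, -8.0],
  ],
  twist=[
    [0, 0, 0],
    [0, 0, 0],
    [0, 0, 0],
    [0, 0, 0],
    [0, 0, 0],
    [0, 0, 0],
    [0, 0, 0],
    [0, 0, 0],
    [0, 0, 0],
    [0, 0, 0],
  ],
  hand=[-1, -1, -1, -1, -1, -1, -1, -1, -1, -1],
)

```text
time: 5.12
tool_pos: [567.1, 71.7, 34.9]
eef_rot: [3.093, 0.548, 0.002]
wrist_force: [0.4, -2.9, 6.8]
width: 0.4
```

Request:
move_arm(
  dp=[
    [0, 0, -0.1],
    [0, 0, -0.2],
    [0, 0, -0.2],
    [0, 0, -0.2],
  ],
  twist=[
    [0, 0, 0],
    [0, 0, 0],
    [0, 0, 0],
    [0, 0, 0],
  ],
  hand=[-1, -1, -1, -1],
)

```text
time: 5.62
tool_pos: [567.1, 71.7, 33.1]
eef_rot: [3.093, 0.548, 0.002]
wrist_force: [-0.6, -3.2, 8.5]
width: 0.2
```

8.5 N at z = 33.1 mm matches a seated can on the yielding bed (expected 8.4 N). Next, the long can.

Request:
move_arm(
  dp=[
    [0, 0, 3],
    [0, 0, 6],
    [-3.6, 2.7, 6],
    [-7.2, 5.3, 6],
    [-7.2, 5.3, 6],
    [-7.2, 5.3, 6],
    [-7.2, 5.3, 6],
    [-7.2, 5.3, 3],
    [-7.2, 5.3, 1.6],
    [-7.2, 5.3, 1.1],
    [-7.2, 5.3, 0.9],
    [-7.2, 5.3, 0.7],
    [-7.2, 5.3, 0.5],
    [-7.2, 5.3, 0.35],
    [-7.2, 5.3, 0.2],
    [-7.2, 5.3, 0.1],
    [-7.2, 5.3, 0],
    [-7.2, 5.3, 0],
    [-7.2, 5.3, 0],
  ],
  twist=[
    [0, 0, 0],
    [0, 0, 0],
    [0, 0, 0],
    [0, 0, 0],
    [0, 0, 0],
    [0, 0, 0],
    [0, 0, 0],
    [0, 0, 0],
    [0, 0, 0],
    [0, 0, 0],
    [0, 0, 0],
    [0, 0, 0],
    [0, 0, 0],
    [0, 0, 0],
    [0, 0, 0],
    [0, 0, 0],
    [0, 0, 0],
    [0, 0, 0],
    [0, 0, 0],
  ],
  hand=[-1, -1, -1, -1, -1, -1, -1, -1, -1, -1, -1, -1, -1, -1, -1, -1, -1, -1, -1],
)

```text
time: 8.0
tool_pos: [494.9, 124.8, 33.0]
eef_rot: [3.093, 0.548, 0.001]
wrist_force: [-1.8, -2.7, 8.7]
width: 0.5
```

The long can gives the same reading: 8.7 N at z = 33.0 mm. Now the round can.

Request:
move_arm(
  dp=[
    [0, 0, 3],
    [0, 0, 6],
    [2.5, 1.8, 6],
    [5.1, 3.5, 6],
    [5.1, 3.5, 6],
    [5.1, 3.5, 6],
    [5.1, 3.5, 6],
    [5.1, 3.5, 3],
    [5.1, 3.5, 1.6],
    [5.1, 3.5, 1.1],
    [5.1, 3.5, 0.9],
    [5.1, 3.5, 0.7],
    [5.1, 3.5, 0.5],
    [5.1, 3.5, 0.35],
    [5.1, 3.5, 0.2],
    [5.1, 3.5, 0.1],
    [5.1, 3.5, 0],
    [5.1, 3.5, 0],
    [5.1, 3.5, 0],
  ],
  twist=[
    [0, 0, 0],
    [0, 0, 0],
    [0, 0, 0],
    [0, 0, 0],
    [0, 0, 0],
    [0, 0, 0],
    [0, 0, 0],
    [0, 0, 0],
    [0, 0, 0],
    [0, 0, 0],
    [0, 0, 0],
    [0, 0, 0],
    [0, 0, 0],
    [0, 0, 0],
    [0, 0, 0],
    [0, 0, 0],
    [0, 0, 0],
    [0, 0, 0],
    [0, 0, 0],
  ],
  hand=[-1, -1, -1, -1, -1, -1, -1, -1, -1, -1, -1, -1, -1, -1, -1, -1, -1, -1, -1],
)

```text
time: 10.38
tool_pos: [545.9, 159.9, 33.0]
eef_rot: [3.093, 0.548, 0.001]
wrist_force: [-2.7, -1.5, 9.4]
width: 0.3
```

Request:
move_arm(
  dp=[
    [0, 0, 3],
    [0, 0, 8],
    [-6, 0, 13],
    [-11, -2, 13],
    [-15, -4, 13],
    [-15, -4, 13],
    [-15, -4, 13],
  ],
  twist=[
    [0, 0, 0],
    [0, 0, 0],
    [0, 0, 0],
    [0, 0, 0],
    [0, 0, 0],
    [0, 0, 0],
    [0, 0, 0],
  ],
  hand=[-1, -1, -1, -1, -1, -1, -1],
)

```text
time: 11.25
tool_pos: [396.4, 120.0, 162.8]
eef_rot: [-3.093, -0.548, -0.002]
wrist_force: [0.1, 0.2, 0.0]
width: 0.3
```

Run:
```python
from h import *
save('wrist','w3.png',s=1.4)
s=robot.sense();print(s['time'],s['tool_pos'],s['wrist_force'])
```

```text
11.3 [396.46966653 120.10302612 162.50698582] [ 0.16784335 -0.48693116 -0.60157842]
```

View pics/w3.png

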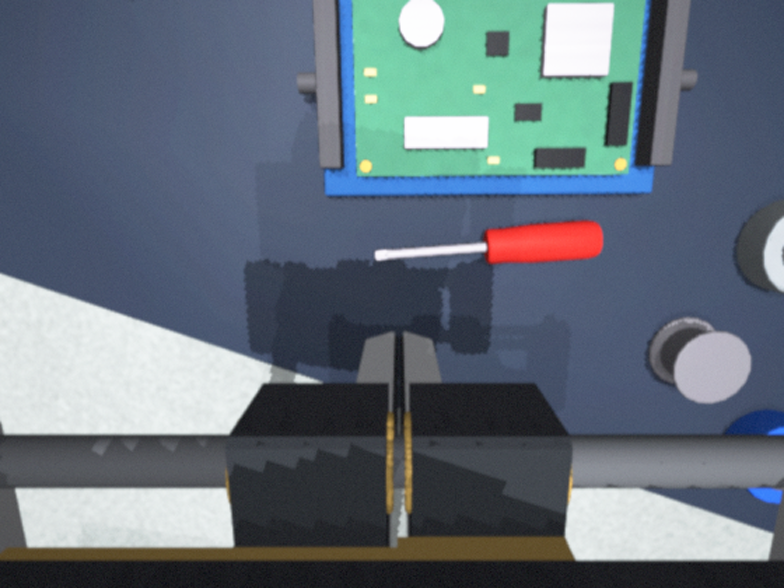

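All three cans now look low and flat on the board: round (421,22), long (446,132), square (578,40). The screwdriver is undisturbed. I'll check that the post hasn't moved, then hand in.

Run:
```python
from h import *
a=cv2.resize(cv2.imread('pics/top.png'),(560,420)); b=robot.get_image('top')[:,:,::-1].copy()
u,v=346,241
r=cv2.matchTemplate(b[v-30:v+30,u-30:u+30],a[v-20:v+20,u-20:u+20],cv2.TM_CCOEFF_NORMED)
print(cv2.minMaxLoc(r)[1::2],'expected (10,10)')
robot.hand_in()
```

```text
(0.9991616010665894, (10, 10)) expected (10,10)
the job is handed in; nothing more can be done
```

I touched the stud on the grey grounding post, pressed the square, long and round cans down in that order, and handed the job in. The whole run took about 11 s of robot time.

- **Stud:** the touch pushed it in about 2.5 mm at roughly 3 N.
- **Cans:** each press ended at z ≈ 33 mm with 8.5 to 9.4 N. That fits a fully seated can on the yielding bed (about 8.4 N expected) and is well under the 25 N limit.
- **Final checks:** the last wrist picture showed all three cans down and the screwdriver undisturbed. The overhead view matched the post to its starting place, with zero pixel shift. The arm was clear at z ≈ 163 mm with about 0 N on the wrist.
- **Not checked directly:** I have no separate reading that the stud sprang fully back. I did not re-measure the other bystanders, but no move took the fingers near them.

No check failed or disagreed.

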